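# Index the turntable and slide off the fly box

### The arm

A 6-joint arm with a two-finger parallel gripper is mounted at the origin on the work surface. World frame = base frame: x ahead of the robot, y to its left, z up, the work surface at z = 0. Lengths are in m, angles in rad, forces in N, time in s.
With the tool pointing down it reaches from about 0.375 to 0.975 m from the base axis. Payload 3.8 kg.
Tool frame: the origin (TCP) lies midway between the tips of the shut fingers; the grasp point (between the pads) lies 19 mm behind it; z points along the fingers, y is the direction in which the jaws open and shut (so a half turn about z gives the same grasp; the last joint's range is limited). The gripper opens to 85 mm and grips with 20 to 120 N. Pads are 22 mm wide; open, the fingers measure 114 mm over their backs; the gripper's body (76 mm by 85 mm) begins 54 mm behind the grasp point. The pads swing forward as they close: fully open they stand 13 mm farther back than shut.
Start: joints at [1.208, 0.264, 1.604, -0, 1.274, -0.037], TCP at [0.216, 0.639, 0.231] pointing down, gripper open.
Joint ranges: [-2.63, 2.63], [-0.94, 2.18], [0.31, 2.57], [-1.31, 4.45], [0, 2.66], [-2.55, 2.55]. Speed limits (rad/s): [2.57, 2.57, 3.14, 3.14, 3.14, 3.14].

### API

Orientations are given as a rotation vector (axis times angle).
In Python, from workcell import bot gives the robot as it stands. The module is installed in compiled form; this text tells all that it offers.
- The arm moves only by the tool move_arm, never from a script. Its argument "steps" is a list of rows, each a list of 5 numbers: the shift along the tool's x, y, z in mm, then the turn about the tool's z in degrees, then the opening in per cent of the stroke, from 0 (shut) to 100 (fully open). In form: [[tx, ty, tz, turn, claw], ...]. A call has 1 to 20 rows; each row is the pose to reach, as a shift and turn from the pose commanded when the call began, along the tool's axes at that moment; what a row does not reach only later rows make up. A row lasts 1/10 s, in which the tool goes at most 50 mm and 8.59 degrees, less where a joint would pass 70% of its speed; a pose out of reach is approached as far as the arm can. A call with a gripper value outside its range is refused whole. The fingers move at their own pace and stop on an object; "newtons" is the grip in N (left out, the last holds). Time passes only in rows, so rows that repeat a pose let the fingers close. It gives the time, the measured TCP pose, the force and the opening at its end, in the units of the state.
- bot.read_state(): the state, without advancing time (a new reading comes with each control period).
- bot.read_camera(name): name is "scene" or "top"; returns a dict with "pixels" (384x512x3 uint8, red, green, blue), "depth" (384x512 float32, m along the optical axis (not along the pixel's ray), 0 where there is no reading), "fovy" (degrees; the focal length in pixels is half the picture's height over the tangent of half this angle, whatever the lens; pixels are square), "cx", "cy" (the principal point, pixels), "xyz" and "attitude" of the camera in the world. Camera axes: x right, y up, looking along -z (the intrinsics and any distortion apply to the point x, -y, -z); pixel columns grow to the right and rows downward; lengths in m; the calibration is good to about 2 mm. A picture is of the moment at which its call begins.
- bot.finish_job(): hands the job in, once; it reports no verdict.
The state is a dict: "time": time; "q": joint angles; "joint_vel": joint speeds; "joint_torque": joint torques, N m; "tool_pos": TCP position; "tcp_rot": TCP orientation; "wrist_force": force on the tool from outside, world axes, zero at the start; "torque": the same for the moment, N m; "width": opening from 0.0 (shut) to 1.0 (fully open).
Only numpy, scipy, OpenCV 4.12 (cv2) and the standard library are available. Lean on these libraries where they do the work, as an engineer would, in place of code of your own. Each camera call takes 0.05 s, during which the arm holds its last target.

### The job

Turn the teak turntable until the bay holding the aluminium fly box faces the wooden receiving tray and the table clicks home there. Then slide the fly box outward off the turntable into the tray, without lifting it, until it lies square and fully home against the tray's far lip. Leave the turntable clicked in, keep the jar, cork grip, forceps and brass nut on it with the jar and grip upright, and do not disturb the bottle, mug and spool standing round it.

Things in the scene. Friction and masses are not known exactly. Their poses are not given: they have to be found in the camera images.
- stand: Fixed stand; origin on the shelf (z = 0) on the turntable's vertical spin axis, z up. In its frame the wooden receiving tray lies towards -y (see tray_home) and a low steel plunger housing (26 x 36 mm, 32 mm high) towards +y, 172 mm from the axis. The stand is turned at most 0.35 rad, so the tray lies roughly to the robot's right (-y) of the turntable.
- turntable: Teak disc 300 mm across, top 45 mm above the shelf, spinning either way without end on the stand's axis (same origin, z up). Four radial teak fences, 8 mm thick, 35 mm high, run from 81 to 145 mm from the axis along its 45, 135, 225, 315 degree directions, making four bays round its -y (fly box), +x and -x (jar, grip, either way) and +y (forceps, nut). Low 12 mm pin at the centre.
- bay_mark (a point): Point on the turntable's rim, top level, in the middle of the fly box's bay: 150 mm from the axis towards the turntable's -y. The table turns at 0.1 to 0.2 N m, pushed by a fence, and between clicks stays where it is left.
- tray_mark (a point): Fixed point at the rim before the tray's open side: 150 mm from the axis towards the stand's -y, 45 mm high. bay_mark is here when the table is rightly clicked in, its axes equal to the stand's. The same click also comes at the other three quarter turns (wrong ones); each catches within about 0.06 rad and takes about 0.3 N m to get in or out.
- tray_home (a point): Point on the tray floor under the middle of the box when home; axes as the stand, 237.5 mm from its axis towards -y. The floor is 43 mm above the shelf and starts at +80 mm in y (7 mm past the disc). Lips 12 mm high: far lip's inner face at y = -32.5 mm; side lips' at x = -68 and +68 mm, from y = -42 to +37 mm, then flared out to about 80 mm at y = +65 mm. No lip towards the disc.
- flybox: Closed flat aluminium box, 100 mm (its x) x 65 mm (its y) x 28 mm high, 0.12 to 0.3 kg; origin at the middle of its underside. Starts in its bay, long side across the bay within 0.35 rad, its middle 93 to 103 mm from the axis towards the turntable's -y and up to 10 mm to the side.
- jar: Smoky grey glass jar with dark lid, 60 mm across, 62 mm high, upright; origin at the middle of its base.
- grip: Cork rod grip section standing on its steel-collared end, 37 mm across, 85 mm high; easily toppled if the table is jerked; origin at the middle of its base.
- forceps: Chrome forceps lying flat, 120 mm long (its x; the finger loops at -x, the jaws at +x), 58 mm across the loops, about 7 mm thick; origin near mid-length.
- nut: Brass reel-seat nut, a ring 30 mm across, 11 mm high, lying flat; origin at the middle of its underside.
- bottle: Amber glass bottle standing on the shelf near the rim, 60 mm across, 170 mm high; origin at the middle of its base.
- mug: White mug standing on the shelf, 80 mm across plus a handle towards its +y, 85 mm high; origin at the middle of its base.
- spool: Grey line spool lying flat on the shelf, 60 mm across, 19 mm high; origin at the middle of its underside.
Mind the look-alikes: they are no part of the job. Several things have the shape of the grip; the one meant has the colours described above. Several things have the shape of the forceps; the one meant has the colours described above.

How it is judged:
On the way:
1. the fly box's bay faces the tray and the turntable has clicked in there, with the fly box still in its bay (horizontal distance between bay_mark and tray_mark below 0.008 m and angular speed of turntable below 0.1 rad/s and horizontal distance between flybox and turntable below 0.13 m and height (world z) of flybox above 0.04 m), for 0.2 s.
At the end, for the whole second after the job is handed in: Turntable clicked in, box bay facing the tray (marks within 8 mm); box at rest flat in the tray, within 10 mm of the far lip, 22 mm sideways, square within 0.15 rad; jar and grip upright (0.1 rad) and, like forceps and nut, still on the turntable (horizontal distance between bay_mark and tray_mark below 0.008 m and y of flybox in the frame of tray_home between -0.006 and 0.01 m and x of flybox in the frame of tray_home between -0.022 and 0.022 m and z of flybox in the frame of tray_home below 0.004 m and angle between flybox's own z axis and vertical below 0.06 rad and angle between the x axis of flybox and the x axis of tray_home, either way round below 0.15 rad and linear speed of flybox below 0.01 m/s and angular speed of turntable below 0.05 rad/s and angle between each of jar, grip's own z axis and vertical below 0.1 rad and horizontal distance between each of jar, grip, forceps, nut and turntable below 0.15 m and height (world z) of each of jar, grip, forceps, nut above 0.04 m); the robot touches nothing.
It fails at once if the fly box is lifted more than 15 mm above the turntable (height (world z) of flybox above 0.06 m).
It fails at once if the jar or the cork grip is knocked over (angle between any of jar, grip's own z axis and vertical above 0.5 rad).
It fails at once if the bottle, mug or spool is pushed more than 15 mm (distance of any of bottle, mug, spool from where it was at the start of the episode above 0.015 m).
It also fails if it takes over 72 s, if anything falls off the work surface, if the arm or the gripper's body presses on something with over 40 N, if the wrist force passes 120 N, or if a joint passes its speed limit or range.

## Working session

There is one attempt and no reset: what is moved stays moved. The work goes in short steps, Python scripts to look and compute and a tool call to move; the robot and the scene stay as the last step left them, time stands still between calls to the robot, and variables do not carry over. Pictures are saved under pics/ and viewed, and the job is handed in when it is done.

Besides the shell and the picture viewer there is one more tool, called after "Call:" as name(argument=value, ...) on one line, values as JSON. move_arm: Moves the arm, as the interface text tells. Its arguments: {"type":"object","properties":{"steps":{"type":"array","items":{"type":"array","items":{"type":"number"}}},"newtons":{"type":"number"}},"required":["steps"]}

```bash
mkdir -p pics
cat > h.py <<'E'
import numpy as np, cv2
from workcell import bot
def grab(name,tag):
    c=bot.read_camera(name); cv2.imwrite(f'pics/{tag}.png',c['pixels'][:,:,::-1]); np.save(f'pics/{tag}_d.npy',c['depth'])
    import pickle; pickle.dump(c,open(f'pics/{tag}.pkl','wb')); return c
E
python3 - <<'E'
from h import *
for n in('scene','top'):
    c=grab(n,n+'0'); print({k:v for k,v in c.items() if k not in('pixels','depth')})
print(bot.read_state())
E
```

```text
{'fovy': 48.40718224178829, 'cx': 257.93217047569203, 'cy': 187.59435027883248, 'xyz': array([0.84266133, 0.53926386, 0.74032766]), 'attitude': array([0.26595944, 0.90452809, 2.4002267 ])}
{'fovy': 54.447585335477015, 'cx': 254.5807663327718, 'cy': 191.1278453741584, 'xyz': array([0.35008055, 0.03918704, 0.95009226]), 'attitude': array([ 0.13830458, -0.16626822, -1.55860175])}
{'time': 0.1, 'q': array([ 1.20811502e+00,  2.64696249e-01,  1.60527603e+00,  4.14007928e-05,
        1.27367623e+00, -3.69436869e-02]), 'joint_vel': array([-0.00052543,  0.00131759, -0.00406929,  0.00010079, -0.0006079 ,
        0.00051254]), 'joint_torque': array([ 2.56615131e-04, -5.16707540e+01, -3.68594384e+01, -6.04589513e-05,
        6.25133471e-03, -7.46045913e-06]), 'tool_pos': array([0.21578384, 0.63887225, 0.23005324]), 'tcp_rot': array([-0.50935449, -3.09957175,  0.00315229]), 'wrist_force': array([-0.15403148, -0.12651293, -0.1343343 ]), 'torque': array([ 0.00597466,  0.00594024, -0.00295705]), 'width': 1.0001498887499465}
```

View pics/scene0.png

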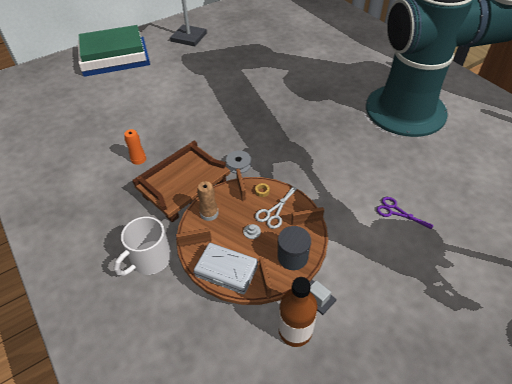

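View pics/top0.png

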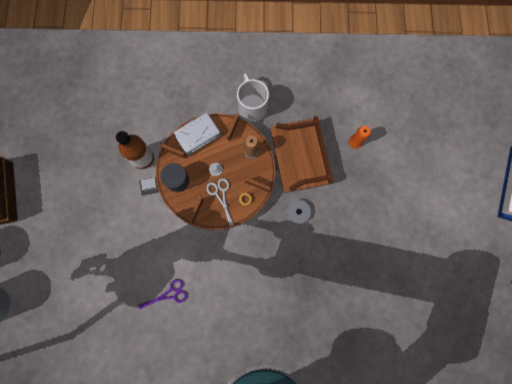

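The pictures show the box bay facing away from the robot (top camera about (197,133)). The tray is at (302,155), the grip at (251,146), the jar at (175,178), the mug at (253,98), the bottle at (135,150) and the spool at (299,211). I'll enlarge the view and convert pixels to positions.

```bash
cat >> h.py <<'E'
from scipy.spatial.transform import Rotation as R
import pickle
def load(tag): return pickle.load(open(f'pics/{tag}.pkl','rb'))
def cam(c):
    f=192/np.tan(np.radians(c['fovy'])/2); return f,R.from_rotvec(c['attitude']).as_matrix(),c['xyz']
def cloud(c):
    f,M,t=cam(c); v,u=np.mgrid[0:384,0:512]; d=c['depth']
    P=np.stack([(u-c['cx'])/f*d,-(v-c['cy'])/f*d,-d],-1); return P@M.T+t
def atz(c,u,v,z):
    f,M,t=cam(c); r=M@np.array([(u-c['cx'])/f,-(v-c['cy'])/f,-1]); return t+r*(z-t[2])/r[2]
def proj(c,p):
    f,M,t=cam(c); q=M.T@(np.array(p)-t); return c['cx']+f*q[0]/-q[2], c['cy']-f*q[1]/-q[2]
E
python3 - <<'E'
from h import *
c=load('top0'); 
im=cv2.imread('pics/top0.png'); cv2.imwrite('pics/top0z.png',cv2.resize(im[70:240,110:350],None,fx=3.3,fy=3.3,interpolation=cv2.INTER_CUBIC))
s=load('scene0');im=cv2.imread('pics/scene0.png'); cv2.imwrite('pics/scene0z.png',cv2.resize(im[120:350,110:350],None,fx=2.6,fy=2.6,interpolation=cv2.INTER_CUBIC))
P=cloud(c); print(P[300,300],P[20,100],P[300,60]); 
for n,(u,v) in dict(pin=(216,169),box=(197,133),tray=(302,155),grip=(252,142),jar=(173,175),mug=(253,92),spool=(303,215),bott=(122,137)).items(): print(n,P[v,u].round(3))
# disc fit: points z in 0.041..0.049
Q=cloud(s)
for nm,A in(('top',P),('scene',Q)):
    z=A[...,2]; m=(abs(z-0.045)<0.004)&(np.hypot(A[...,0]-P[169,216,0],A[...,1]-P[169,216,1])<0.156)
    (x,y),r=cv2.minEnclosingCircle(A[m][:,:2].astype(np.float32)); print(nm,x,y,r,m.sum(),np.median(z[m]))
E
```

```text
[ 2.65016056e-01 -9.04395087e-02 -1.51503377e-04] [ 1.56549681  0.79966153 -0.75742287] [0.26311758 0.49428053 0.00055702]
pin [0.579 0.119 0.061]
box [0.665 0.166 0.078]
tray [ 0.623 -0.096  0.043]
grip [0.626 0.031 0.131]
jar [0.553 0.214 0.105]
mug [0.803 0.029 0.022]
spool [ 0.473 -0.099  0.021]
bott [0.62  0.314 0.172]
top 0.5824425220489502 0.11699073761701584 0.15382596850395203 7788 0.04517206186709599
scene 0.5860791802406311 0.11919194459915161 0.15459385514259338 9172 0.046110578085223175
```

View pics/top0z.png

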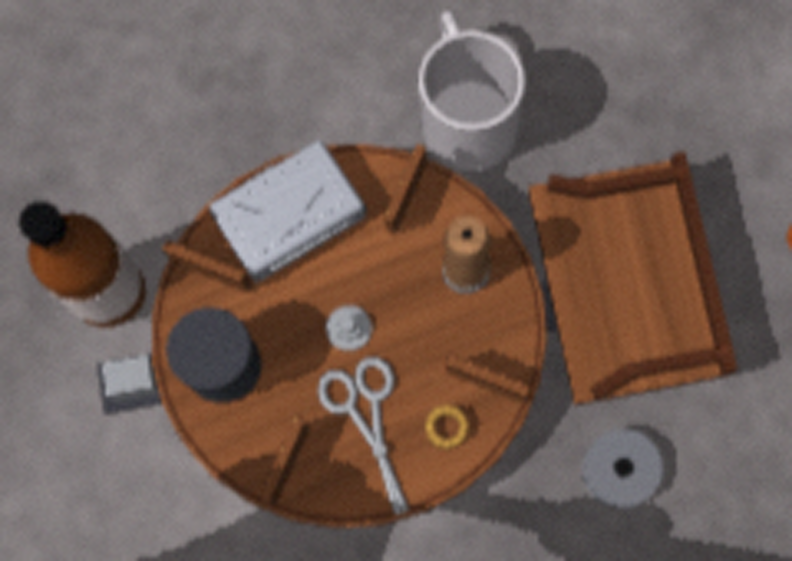

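View pics/scene0z.png

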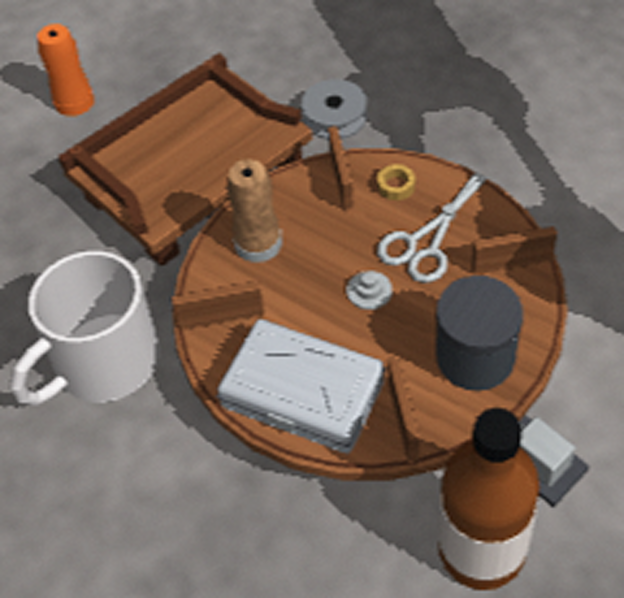

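The zoomed views show a fence top in each of the four diagonals, the box between the upper two fences, and the tray open towards the disc. The forceps' jaws reach nearly to the rim. Next I'll fit the stand yaw, the table angle and the object positions.

```bash
cat > fit.py <<'E'
from h import *
import sys
def fitall(tt,ts,verbose=True,c0=(0.583,0.118)):
    A=np.concatenate([cloud(load(t)).reshape(-1,3) for t in (tt,ts) if t]); return A
if __name__=='__main__':
    for tag in ('top0','scene0'):
        A=cloud(load(tag)); c0=np.array([0.583,0.118])
        d=np.hypot(A[...,0]-c0[0],A[...,1]-c0[1]); z=A[...,2]
        # rim fit: outermost per angle bin
        th=np.arctan2(A[...,1]-c0[1],A[...,0]-c0[0])
        m=(abs(z-.045)<.004)&(d<.158); pts=[]
        for b in np.arange(-np.pi,np.pi,.06):
            k=m&(th>=b)&(th<b+.06)
            if k.sum()>8:
                i=np.argmax(np.where(k,d,0)); pts.append(A.reshape(-1,3)[i,:2])
        pts=np.array(pts); from scipy.optimize import least_squares
        r=least_squares(lambda p:np.hypot(*(pts-p[:2]).T)-p[2],[*c0,.15],loss='soft_l1',f_scale=.002); print(tag,'disc',r.x,len(pts))
        # fences: z .073-.083, r in .08-.147
        m=(abs(z-.079)<.004)&(d>.085)&(d<.145)
        print('fence hist',[(round(b,2),int((m&(th>=b)&(th<b+.1)).sum())) for b in np.arange(-3.14,3.14,.1) if (m&(th>=b)&(th<b+.1)).sum()>3])
        # box top z .073
        m=(abs(z-.073)<.004)&(d<.14)
        lab=cv2.connectedComponentsWithStats(m.astype(np.uint8))
        for k in range(1,lab[0]):
            if lab[2][k,4]>25:
                q=A[lab[1]==k][:,:2].astype(np.float32); print('z73',lab[2][k],cv2.minAreaRect(q),q.mean(0))
        # tray floor/lips
        m=(abs(z-.043)<.005)&(A[...,1]<-.03)&(A[...,1]>-.25)&(A[...,0]>.5)&(A[...,0]<.75)
        q=A[m][:,:2].astype(np.float32); print('trayfloor',cv2.minAreaRect(q),m.sum())
        m=(abs(z-.055)<.004)&(A[...,1]<-.03)&(A[...,1]>-.25)&(A[...,0]>.5)&(A[...,0]<.75)
        q=A[m][:,:2].astype(np.float32); print('traylip',cv2.minAreaRect(q),m.sum())
        for n,c,lo,hi,rad in(('grip',(.626,.031),.124,.14,.04),('jar',(.553,.214),.1,.112,.05),('bottle',(.62,.31),.16,.18,.04),('mug',(.76,.03),.08,.09,.08),('spool',(.473,-.099),.014,.025,.05),('nut',(.51,.06),.052,.06,.03),('housing',(.56,.285),.027,.037,.04)):
            k=(z>lo)&(z<hi)&(np.hypot(A[...,0]-c[0],A[...,1]-c[1])<rad)
            if k.sum()>3: print(n,cv2.minEnclosingCircle(A[k][:,:2].astype(np.float32)),k.sum(),z[k].max())
E
python3 fit.py
```

```text
top0 disc [0.58197435 0.12116152 0.14883751] 105
fence hist [(np.float64(-2.04), 80), (np.float64(-1.94), 4), (np.float64(-1.24), 13), (np.float64(-0.44), 53), (np.float64(-0.34), 20), (np.float64(0.06), 7), (np.float64(0.16), 11), (np.float64(0.26), 8), (np.float64(0.36), 10), (np.float64(0.46), 6), (np.float64(0.56), 11), (np.float64(0.66), 6), (np.float64(0.76), 6), (np.float64(0.86), 6), (np.float64(1.16), 87), (np.float64(2.06), 6), (np.float64(2.16), 6), (np.float64(2.66), 74), (np.float64(2.76), 15)]
z73 [173 114  47  42 989] ((0.6652904152870178, 0.17456015944480896), (0.06540792435407639, 0.11473307758569717), 34.31337356567383) [0.66786236 0.16915517]
trayfloor ((0.6341757774353027, -0.13945642113685608), (0.17664247751235962, 0.21946260333061218), 11.464595794677734) 2599
traylip ((0.6362656354904175, -0.1461898237466812), (0.1763399988412857, 0.20654761791229248), 11.381782531738281) 631
grip ((0.6284886598587036, 0.03416803851723671), 0.014653710648417473) 120 0.13295090704087653
jar ((0.5516461730003357, 0.21384434401988983), 0.030294090509414673) 513 0.1101945715818820
[... 2067 characters left out ...]
336023569107), 9.937850952148438) 728
grip ((0.6304100155830383, 0.0357603058218956), 0.014494485221803188) 157 0.13290510275201972
jar ((0.5529136657714844, 0.21568191051483154), 0.03061351366341114) 798 0.11103117682768071
bottle ((0.6222453713417053, 0.31777268648147583), 0.014300142414867878) 304 0.1727702757959041
mug ((0.7488359212875366, 0.04371997341513634), 0.062333475798368454) 356 0.08887755167761024
spool ((0.4824942946434021, -0.08767262101173401), 0.031055711209774017) 368 0.023362681170020716
nut ((0.5060871839523315, 0.048433467745780945), 0.0166608989238739) 97 0.05996649979577873
housing ((0.5501306056976318, 0.2904309034347534), 0.022393206134438515) 272 0.0359784030147835
```

```bash
cat > fit2.py <<'E'
from h import *
C=np.array([.5825,.122])
def st(A,psi,C=C):
    d=A[...,:2]-C; c,s=np.cos(psi),np.sin(psi); return np.stack([d[...,0]*c+d[...,1]*s,-d[...,0]*s+d[...,1]*c],-1)
def fence(tag):
    A=cloud(load(tag)); z=A[...,2]; d=np.hypot(*(A[...,:2]-C).transpose(2,0,1)); out=[]
    m=(abs(z-.080)<.003)&(d>.075)&(d<.15)
    lab=cv2.connectedComponentsWithStats(m.astype(np.uint8))
    for k in range(1,lab[0]):
        if lab[2][k,4]>20:
            q=A[lab[1]==k][:,:2].astype(np.float32); r=cv2.minAreaRect(q)
            l=cv2.fitLine(q,cv2.DIST_L2,0,.01,.01).ravel(); out.append((q.mean(0),np.degrees(np.arctan2(l[1],l[0])),r[1],len(q)))
    return out
if __name__=='__main__':
    for tag in('top0','scene0'):
        for o in fence(tag):
            dv=o[0]-C; print(tag,'fence c',o[0].round(4),'ang',np.degrees(np.arctan2(dv[1],dv[0])).round(1),'line',o[1].round(1),o[2],o[3])
        A=cloud(load(tag));z=A[...,2]
        S=st(A,.195); 
        m=(abs(z-.056)<.003)&(S[...,1]<-.255)&(S[...,1]>-.3)&(abs(S[...,0])<.09); q=S[m].astype(np.float32)
        l=cv2.fitLine(q,cv2.DIST_HUBER,0,.01,.01).ravel(); print('farlip',l,'dpsi',np.arctan2(l[1],l[0]),q.min(0),q.max(0))
        m=(abs(z-.056)<.003)&(S[...,1]<-.21)&(S[...,1]>-.255)&(abs(S[...,0])<.1); q=S[m]; print('side',[ (q[k].mean(0),q[k].min(0),q[k].max(0)) for k in(q[:,0]<0,q[:,0]>0)])
    s=bot.read_state(); M=R.from_rotvec(s['tcp_rot']).as_matrix(); print(M.round(3))
E
python3 fit2.py
```

```text
top0 fence c [0.6861 0.0798] ang -22.1 line -21.8 (0.008387579582631588, 0.06267997622489929) 73
top0 fence c [0.6244 0.2273] ang 68.3 line 68.7 (0.06362105160951614, 0.008608387783169746) 80
top0 fence c [0.54   0.0179] ang -112.2 line 68.1 (0.0633961483836174, 0.008187319152057171) 89
top0 fence c [0.4772 0.1635] ang 158.5 line -22.3 (0.007904172874987125, 0.06293030083179474) 86
farlip [ 0.999913   -0.01319275  0.01527199 -0.27423733] dpsi -0.013193136 [-0.08730444 -0.28034532] [ 0.08896355 -0.25589886]
side [(array([-0.0726508, -0.2323442]), array([-0.07735922, -0.25493108]), array([-0.06715511, -0.21026512])), (array([ 0.07304551, -0.23237656]), array([ 0.06827567, -0.25455383]), array([ 0.07901458, -0.21032352]))]
scene0 fence c [0.5421 0.02  ] ang -111.6 line 67.9 (0.06364892423152924, 0.008059386163949966) 92
scene0 fence c [0.6359 0.0448] ang -55.3 line -35.1 (0.016271088272333145, 0.029991228133440018) 33
scene0 fence c [0.479  0.1654] ang 157.2 line -21.7 (0.010107530280947685, 0.06311643123626709) 134
scene0 fence c [0.6876 0.0817] ang -21.0 line -21.8 (0.009709264151751995, 0.0629580095410347) 146
scene0 fence c [0.5668 0.2347] ang 97.9 line -37.6 (0.01554095558822155, 0.05042605102062225) 51
scene0 fence c [0.6256 0.2288] ang 68.0 line 68.2 (0.0638858750462532, 0.008090934716165066) 153
farlip [ 0.9999314   0.0117139   0.03734288 -0.2728536 ] dpsi 0.011714172 [-0.08671947 -0.28115216] [ 0.08993015 -0.25536335]
side [(array([-0.07091633, -0.23249275]), array([-0.07679608, -0.25386993]), array([-0.06557736, -0.21059123])), (array([ 0.07493306, -0.23240672]), array([ 0.06938426, -0.25356196]), array([ 0.08028208, -0.21005799]))]
[[-0.947  0.32  -0.001]
 [ 0.32   0.947 -0.002]
 [ 0.    -0.002 -1.   ]]
```

```bash
cat >> h.py <<'E'
C=np.array([.5825,.1228]); PSI=.195
def rows(wps):
    """wps: (x,y,z,headY deg or None,claw) world -> tool-frame rows"""
    s=bot.read_state(); M=R.from_rotvec(s['tcp_rot']).as_matrix(); p=s['tool_pos']; h0=np.degrees(np.arctan2(M[1,1],M[0,1]))
    for w in wps:
        d=M.T@(np.array(w[:3])-p)*1000; print([*d.round(1).tolist(), round((h0-w[3]+180)%360-180,1), w[4]])
def pol(r,deg): return C+r*np.array([np.cos(np.radians(deg)),np.sin(np.radians(deg))])
E
python3 - <<'E'
from h import *
x,y=pol(.115,-21.8); rows([(x,y,.231,68.2,35),(x,y,.1,68.2,35),(x,y,.058,68.2,35)])
E
```

```text
[-627.4, -377.9, -0.2, np.float64(3.1), 35]
[-627.4, -377.6, 130.8, np.float64(3.1), 35]
[-627.4, -377.5, 172.8, np.float64(3.1), 35]
```

Call:
move_arm(steps=[[-627, -378, 0, 3.1, 35], [-627, -378, 0, 3.1, 35], [-627, -378, 0, 3.1, 35], [-627, -378, 0, 3.1, 35], [-627, -378, 0, 3.1, 35], [-627, -378, 0, 3.1, 35], [-627, -378, 0, 3.1, 35], [-627, -378, 0, 3.1, 35], [-627, -378, 0, 3.1, 35], [-627, -378, 0, 3.1, 35], [-627, -378, 0, 3.1, 35], [-627, -378, 0, 3.1, 35], [-627, -378, 0, 3.1, 35], [-627, -378, 0, 3.1, 35], [-627, -378, 0, 3.1, 35], [-627, -378, 0, 3.1, 35], [-627, -378, 0, 3.1, 35], [-627, -378, 0, 3.1, 35], [-627, -378, 0, 3.1, 35]])

```text
time: 2.0
tool_pos: [0.6882, 0.082, 0.2312]
tcp_rot: [-0.591, -3.085, -0.0]
wrist_force: [0.7, 0.8, 0.3]
width: 0.351
```

Run:
```python
from h import *
s=bot.read_state(); print(s['time'],s['q'].round(2),s['tool_pos'])
x,y=pol(.115,-21.8); rows([(x,y,.231,68.2,35),(x,y,.1,68.2,35),(x,y,.058,68.2,35)])
```

```text
2.0 [ 0.08  0.3   1.56  0.    1.28 -1.11] [0.68822633 0.08198311 0.23120238]
[-1.7, -1.4, 0.2, np.float64(0.1), 35]
[-1.7, -1.4, 131.2, np.float64(0.1), 35]
[-1.8, -1.4, 173.2, np.float64(0.1), 35]
```

Call:
move_arm(steps=[[0, 0, 40, 0, 35], [0, 0, 85, 0, 35], [0, 0, 115, 0, 35], [0, 0, 140, 0, 35], [0, 0, 155, 0, 35], [0, 0, 165, 0, 35], [0, 0, 172, 0, 35], [0, 0, 173, 0, 35], [0, 0, 173, 0, 35]])

```text
time: 2.9
tool_pos: [0.6899, 0.0808, 0.0594]
tcp_rot: [0.593, 3.083, 0.001]
wrist_force: [-0.2, 0.6, -0.3]
width: 0.348
```

Run:
```python
from h import *
s=bot.read_state(); print(s['time'],s['tool_pos'],s['wrist_force'])
for n in('top','scene'): grab(n,n+'1')
a=cv2.imread('pics/top1.png')[70:240,130:350];b=cv2.imread('pics/scene1.png')[120:330,120:345]
cv2.imwrite('pics/c1.png',np.hstack([cv2.resize(a,(400,309),interpolation=2),cv2.resize(b,(400,309),interpolation=2)]))
```

```text
2.9 [0.68990026 0.0808074  0.0594285 ] [-0.20106961  0.60859602 -0.31361245]
```

View pics/c1.png

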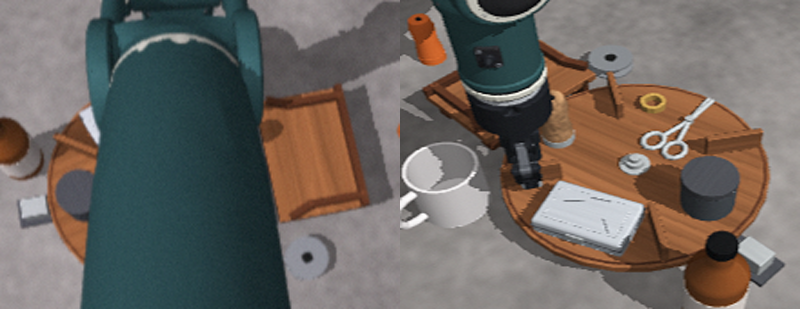

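The fence is between the fingers with no contact force, the grip is upright and the mug is clear. I'll close loosely and turn clockwise along an arc.

```bash
cat >> h.py <<'E'
def arc(a,r=.115,z=.0585,claw=15):
    s=bot.read_state(); M=R.from_rotvec(s['tcp_rot']).as_matrix(); p=s['tool_pos']; h0=np.degrees(np.arctan2(M[1,1],M[0,1]))
    out=[]
    for t in a:
        d=M.T@(np.array([*pol(r,t),z])-p)*1000; out.append([round(float(d[0])),round(float(d[1])),0,round(float((h0-t-90+180)%360-180),1),claw])
    print(out)
E
python3 - <<'E'
from h import *
arc(list(-21.8-np.cumsum([0,0,0,.3,.8,1.4]+[2]*14)))
E
```

```text
[[1, -1, 0, 0.0, 15], [1, -1, 0, 0.0, 15], [1, -1, 0, 0.0, 15], [1, -2, 0, 0.3, 15], [1, -3, 0, 1.1, 15], [1, -6, 0, 2.5, 15], [1, -10, 0, 4.5, 15], [1, -14, 0, 6.5, 15], [2, -18, 0, 8.5, 15], [3, -22, 0, 10.5, 15], [3, -26, 0, 12.5, 15], [4, -30, 0, 14.5, 15], [5, -34, 0, 16.5, 15], [7, -37, 0, 18.5, 15], [8, -41, 0, 20.5, 15], [9, -45, 0, 22.5, 15], [11, -49, 0, 24.5, 15], [13, -52, 0, 26.5, 15], [15, -56, 0, 28.5, 15], [17, -59, 0, 30.5, 15]]
```

Call:
move_arm(steps=[[1, -1, 0, 0, 15], [1, -1, 0, 0, 15], [1, -1, 0, 0, 15], [1, -2, 0, 0.3, 15], [1, -3, 0, 1.1, 15], [1, -6, 0, 2.5, 15], [1, -10, 0, 4.5, 15], [1, -12, 0, 5.5, 15]], newtons=20)

```text
time: 3.8
tool_pos: [0.6838, 0.0708, 0.0583]
tcp_rot: [0.745, 3.052, 0.004]
wrist_force: [1.4, 9.3, -1.2]
width: 0.148
```

Run:
```python
from h import *
s=bot.read_state();d=s['tool_pos'][:2]-C;print(s['tool_pos'],np.degrees(np.arctan2(d[1],d[0])),np.hypot(*d),s['width'],s['wrist_force'])
grab('scene','scene2')
b=cv2.imread('pics/scene2.png')[120:330,120:345]
cv2.imwrite('pics/c2.png',cv2.resize(b,None,fx=2.5,fy=2.5,interpolation=2))
arc(list(-27.3-np.cumsum([.3,.8,1.4]+[2]*17)))
```

```text
[0.68381378 0.07082794 0.05833944] -27.156969564049614 0.11386648475929491 0.14794629265127998 [ 1.36264443  9.32345155 -1.1943456 ]
[[-1, -1, 0, 0.1, 15], [-1, -3, 0, 0.9, 15], [-1, -5, 0, 2.3, 15], [-1, -9, 0, 4.3, 15], [0, -13, 0, 6.3, 15], [0, -17, 0, 8.3, 15], [1, -21, 0, 10.3, 15], [2, -25, 0, 12.3, 15], [2, -29, 0, 14.3, 15], [4, -33, 0, 16.3, 15], [5, -37, 0, 18.3, 15], [6, -41, 0, 20.3, 15], [8, -44, 0, 22.3, 15], [9, -48, 0, 24.3, 15], [11, -52, 0, 26.3, 15], [13, -55, 0, 28.3, 15], [15, -59, 0, 30.3, 15], [17, -62, 0, 32.3, 15], [19, -66, 0, 34.3, 15], [21, -69, 0, 36.3, 15]]
```

View pics/c2.png

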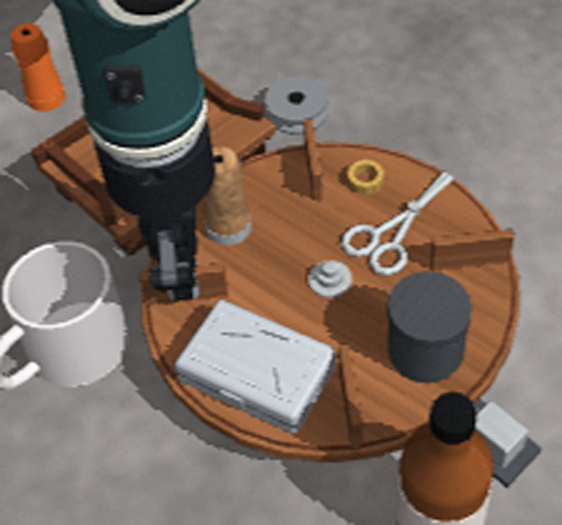

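Run:
```python
from h import *
s=bot.read_state();print(s['time'],s['tool_pos'],s['wrist_force'],s['torque'])
import fit2
for t in('scene2',):
    for o in fit2.fence(t):
        dv=o[0]-C; print(o[0].round(4),np.degrees(np.arctan2(dv[1],dv[0])).round(1),o[1].round(1),o[2],o[3])
A=cloud(load('scene2'));z=A[...,2]
k=(z>.122)&(z<.137)&(np.hypot(A[...,0]-.62,A[...,1]-.03)<.03); print(cv2.minEnclosingCircle(A[k][:,:2].astype(np.float32)),k.sum())
grab('scene','scene3'); s=bot.read_state();print(s['time'],s['tool_pos'],s['wrist_force'],s['torque'])
```

```text
3.85 [0.68388879 0.07091869 0.0583199 ] [ 0.51740518  5.25526222 -0.58647392] [ 0.84789034 -0.13544598  0.07895059]
[0.5339 0.0235] -116.1 63.7 (0.06432405114173889, 0.007985505275428295) 87
[0.6279 0.0418] -60.7 -23.1 (0.012302092276513577, 0.030398765578866005) 32
[0.4829 0.1735] 153.0 -26.2 (0.009420029819011688, 0.06218883395195007) 132
[0.6656 0.0825] -25.9 -26.3 (0.00952026154845953, 0.020234454423189163) 46
[0.5752 0.2345] 93.7 -43.2 (0.02019905298948288, 0.05423631891608238) 59
[0.6342 0.2256] 63.3 63.5 (0.0635530948638916, 0.008025508373975754) 150
((0.6219678521156311, 0.03440217301249504), 0.015309269540011883) 114
3.9 [0.68386557 0.07088658 0.05829207] [ 0.67512292  5.52949235 -0.76489241] [ 0.78936724 -0.13926683  0.01795611]
```

Call:
move_arm(steps=[[-1, -1, 0, 0.1, 15], [-1, -3, 0, 0.9, 15], [-1, -5, 0, 2.3, 15], [-1, -8, 0, 3.8, 15], [0, -11, 0, 5.3, 15], [0, -14, 0, 6.8, 15], [0, -17, 0, 8.3, 15], [1, -19, 0, 9.3, 15]])

```text
time: 4.7
tool_pos: [0.6743, 0.0537, 0.0582]
tcp_rot: [0.989, 2.981, 0.002]
wrist_force: [1.6, 3.0, -1.9]
width: 0.149
```

```bash
cat > chk.py <<'E'
from h import *
import fit2,sys
t=sys.argv[1]
s=bot.read_state();d=s['tool_pos'][:2]-C;print(s['time'],s['tool_pos'],'ang',np.degrees(np.arctan2(d[1],d[0])),np.hypot(*d),s['wrist_force'])
c=grab('scene',t)
s=bot.read_state();print('F',s['wrist_force'],s['torque'])
for o in fit2.fence(t):
    if max(o[2])>.055 and min(o[2])<.012:
        dv=o[0]-C; print(o[0].round(4),np.degrees(np.arctan2(dv[1],dv[0])).round(1),o[1].round(1))
b=cv2.imread(f'pics/{t}.png')[120:330,120:345]
cv2.imwrite(f'pics/{t}z.png',cv2.resize(b,None,fx=2.5,fy=2.5,interpolation=2))
E
python3 chk.py s4; python3 -c "
from h import *
arc(list(-36.6-np.cumsum([.3,.8,1.4]+[2]*17)))"
```

```text
4.7 [0.67433565 0.05371316 0.05818801] ang -36.95369777535588 0.11492074045021455 [ 1.58703396  3.00600746 -1.94484202]
F [-0.65856405 -0.86228491  0.49683211] [0.02328091 0.01863602 0.01248741]
[0.5168 0.0325] -126.0 53.5
[0.4931 0.1896] 143.2 -36.9
[0.6508 0.2154] 53.6 53.6
[[0, 1, 0, 0.2, 15], [0, -1, 0, 1.0, 15], [0, -3, 0, 2.4, 15], [0, -7, 0, 4.4, 15], [1, -11, 0, 6.4, 15], [1, -15, 0, 8.4, 15], [2, -19, 0, 10.4, 15], [3, -23, 0, 12.4, 15], [4, -27, 0, 14.4, 15], [5, -31, 0, 16.4, 15], [6, -35, 0, 18.4, 15], [7, -39, 0, 20.4, 15], [9, -42, 0, 22.4, 15], [10, -46, 0, 24.4, 15], [12, -50, 0, 26.4, 15], [14, -53, 0, 28.4, 15], [16, -57, 0, 30.4, 15], [18, -60, 0, 32.4, 15], [20, -64, 0, 34.4, 15], [22, -67, 0, 36.4, 15]]
```

View pics/s4z.png

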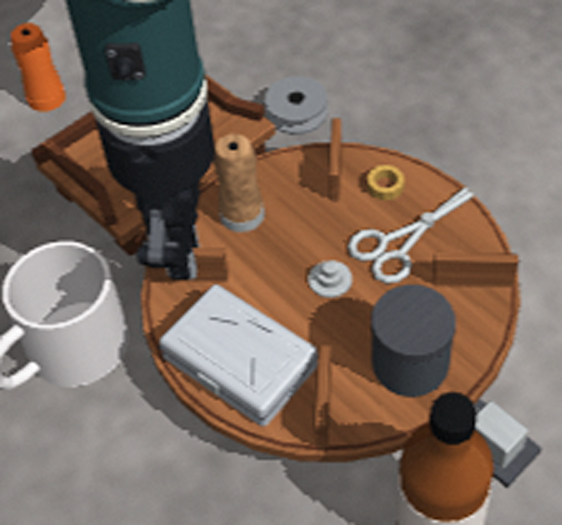

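Call:
move_arm(steps=[[0, 0, 0, 0.3, 15], [0, -1, 0, 1, 15], [0, -3, 0, 2.4, 15], [0, -7, 0, 4.4, 15], [1, -11, 0, 6.4, 15], [1, -15, 0, 8.4, 15], [2, -19, 0, 10.4, 15], [3, -23, 0, 12.4, 15], [4, -27, 0, 14.4, 15], [5, -31, 0, 16.4, 15], [6, -35, 0, 18.4, 15], [7, -39, 0, 20.4, 15], [9, -42, 0, 22.4, 15], [10, -46, 0, 24.4, 15], [12, -50, 0, 26.4, 15], [14, -53, 0, 28.4, 15], [16, -57, 0, 30.4, 15], [18, -60, 0, 32.2, 15], [19, -62, 0, 33.6, 15], [20, -64, 0, 34.4, 15]])

```text
time: 6.75
tool_pos: [0.6199, 0.0138, 0.0585]
tcp_rot: [1.825, 2.556, 0.0]
wrist_force: [0.7, 0.9, -0.2]
width: 0.151
```

```bash
python3 chk.py s5; python3 -c "
from h import *
arc(list(-71-np.cumsum([.3,.8,1.4]+[2]*14+[1.4,.8,.3])))"
```

```text
6.75 [0.61991574 0.01384019 0.05848637] ang -71.0480254828697 0.11520494356015602 [ 0.69408253  0.92134598 -0.22068218]
F [ 0.1314858  -0.05122257  0.20603582] [-0.00646381 -0.00476197  0.006327  ]
[0.478 0.086] -160.6 19.7
[0.5456 0.2297] 109.1 -70.6
[0.6906 0.1618] 19.8 19.6
[[0, 0, 0, 0.2, 15], [0, -2, 0, 1.0, 15], [0, -4, 0, 2.4, 15], [1, -8, 0, 4.4, 15], [1, -12, 0, 6.4, 15], [1, -16, 0, 8.4, 15], [2, -20, 0, 10.4, 15], [3, -24, 0, 12.4, 15], [4, -28, 0, 14.4, 15], [5, -32, 0, 16.4, 15], [6, -36, 0, 18.4, 15], [7, -40, 0, 20.4, 15], [9, -43, 0, 22.4, 15], [10, -47, 0, 24.4, 15], [12, -51, 0, 26.4, 15], [14, -54, 0, 28.4, 15], [16, -58, 0, 30.4, 15], [17, -60, 0, 31.8, 15], [18, -62, 0, 32.6, 15], [19, -62, 0, 32.9, 15]]
```

View pics/s5z.png

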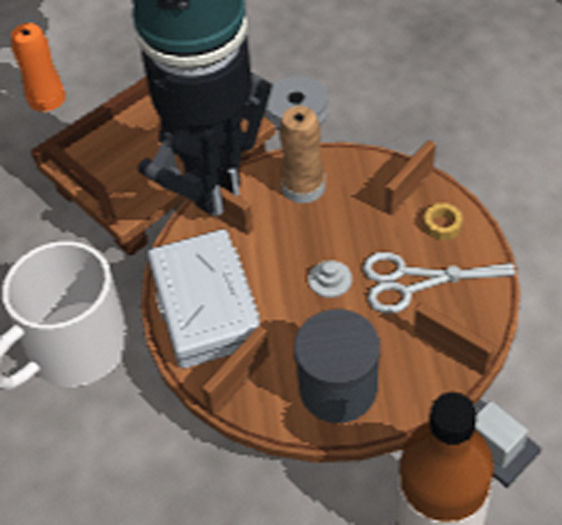

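The table is turning smoothly and everything is upright, with the fence at -70.5°. I'll keep going.

Call:
move_arm(steps=[[0, 0, 0, 0.2, 15], [0, -2, 0, 1, 15], [0, -4, 0, 2.4, 15], [1, -8, 0, 4.4, 15], [1, -12, 0, 6.4, 15], [1, -16, 0, 8.4, 15], [2, -20, 0, 10.4, 15], [3, -24, 0, 12.4, 15], [4, -28, 0, 14.4, 15], [5, -32, 0, 16.4, 15], [6, -36, 0, 18.4, 15], [7, -40, 0, 20.4, 15], [9, -43, 0, 22.4, 15], [10, -47, 0, 24.4, 15], [12, -51, 0, 26.4, 15], [14, -54, 0, 28.4, 15], [16, -58, 0, 30.4, 15], [17, -60, 0, 31.8, 15], [18, -62, 0, 32.6, 15], [19, -62, 0, 32.9, 15]])

```text
time: 8.8
tool_pos: [0.5548, 0.0116, 0.0583]
tcp_rot: [2.474, 1.936, -0.001]
wrist_force: [1.5, -0.9, -0.2]
width: 0.148
```

```bash
python3 chk.py s6; python3 -c "
from h import *
arc(list(-103.8-np.cumsum([.3,.7,1.2]+[1.5]*11+[1,.5,.3,0,0,0])))"
```

```text
8.8 [0.55483267 0.01157059 0.05827927] ang -103.96833663218129 0.11461877390150145 [ 1.48880157 -0.87418695 -0.19914604]
F [-0.8030076   0.12695941 -0.71994545] [-0.05902312 -0.02931636 -0.00337787]
[0.474  0.1489] 166.5 -12.9
[0.6933 0.0979] -12.7 -13.4
[0.6093 0.2345] 76.5 77.0
[[-1, 0, 0, 0.2, 15], [-1, -2, 0, 0.9, 15], [0, -4, 0, 2.1, 15], [0, -7, 0, 3.6, 15], [0, -10, 0, 5.1, 15], [0, -13, 0, 6.6, 15], [1, -16, 0, 8.1, 15], [1, -19, 0, 9.6, 15], [2, -22, 0, 11.1, 15], [2, -25, 0, 12.6, 15], [3, -28, 0, 14.1, 15], [4, -31, 0, 15.6, 15], [5, -34, 0, 17.1, 15], [5, -37, 0, 18.6, 15], [6, -38, 0, 19.6, 15], [6, -39, 0, 20.1, 15], [7, -40, 0, 20.4, 15], [7, -40, 0, 20.4, 15], [7, -40, 0, 20.4, 15], [7, -40, 0, 20.4, 15]]
```

View pics/s6z.png

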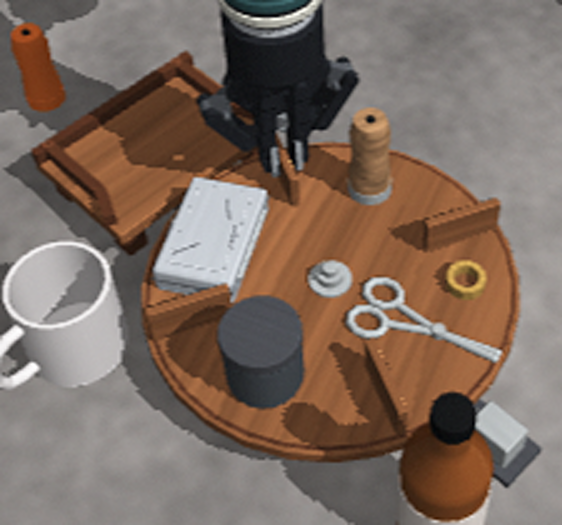

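Call:
move_arm(steps=[[-1, 0, 0, 0.2, 15], [-1, -2, 0, 0.9, 15], [0, -4, 0, 2.1, 15], [0, -7, 0, 3.6, 15], [0, -10, 0, 5.1, 15], [0, -13, 0, 6.6, 15], [1, -16, 0, 8.1, 15], [1, -19, 0, 9.6, 15], [2, -22, 0, 11.1, 15], [2, -25, 0, 12.6, 15], [3, -28, 0, 14.1, 15], [4, -31, 0, 15.6, 15], [5, -34, 0, 17.1, 15], [5, -37, 0, 18.6, 15], [6, -38, 0, 19.4, 15], [6, -39, 0, 19.8, 15], [7, -39, 0, 20, 15], [7, -39, 0, 20, 15], [7, -39, 0, 20, 15]])

```text
time: 10.75
tool_pos: [0.5187, 0.028, 0.0582]
tcp_rot: [-2.772, -1.478, 0.001]
wrist_force: [-0.0, -0.3, 0.2]
width: 0.151
```

```bash
python3 chk.py s7
```

```text
10.75 [0.51871563 0.02799778 0.05815532] ang -123.93326545513949 0.11426244439017536 [-0.03766385 -0.32371201  0.22360025]
F [-0.44848585  0.3606959   0.57381959] [-0.02754931 -0.02987412 -0.02443747]
[0.4882 0.1855] 146.4 -33.4
[0.6771 0.0622] -32.6 -32.5
[0.6459 0.2197] 56.8 57.3
```

View pics/s7z.png

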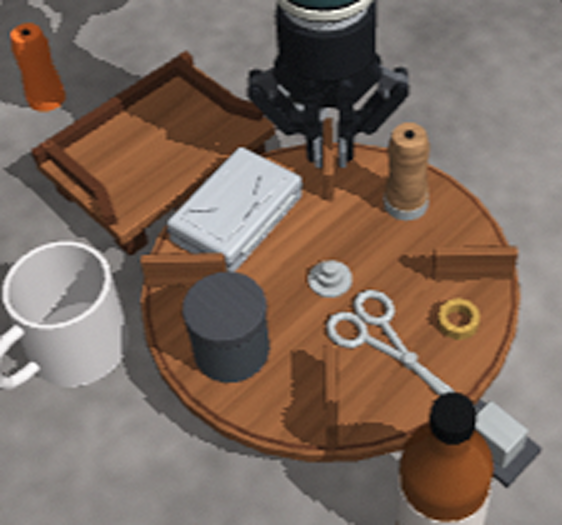

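The box bay now faces the tray, with the fence about 0.5–0.9° short of where I calculated. I'll nudge it 1° further to seat the click, then open and look.

Call:
move_arm(steps=[[0, -1, 0, 0.5, 15], [0, -2, 0, 1, 15], [0, -2, 0, 1, 15], [0, -2, 0, 1, 15]])

```text
time: 11.2
tool_pos: [0.5176, 0.0289, 0.0583]
tcp_rot: [2.784, 1.454, 0.001]
wrist_force: [1.7, -1.8, -1.6]
width: 0.149
```

```bash
python3 chk.py s8
```

```text
11.2 [0.51757112 0.02887185 0.058319  ] ang -124.65459642651176 0.11418518556307526 [ 1.7409331  -1.84639029 -1.61513743]
F [ 2.4466154  -1.58954506 -1.81274331] [-0.19425831 -0.34356551  0.0719662 ]
[0.4897 0.1855] 146.0 -33.8
[0.6785 0.06  ] -33.2 -34.1
[0.6459 0.2175] 56.2 56.6
```

Call:
move_arm(steps=[[0, 1, 0, -0.5, 30], [0, 2, 0, -1, 30], [0, 2, 0, -1, 30], [0, 2, -20, -1, 30], [0, 2, -60, -1, 30], [0, 2, -105, -1, 50], [0, 2, -130, -1, 60], [0, 2, -140, -1, 60], [0, 2, -140, -1, 60]])

```text
time: 12.15
tool_pos: [0.5198, 0.0279, 0.1997]
tcp_rot: [2.771, 1.478, 0.004]
wrist_force: [0.7, -0.4, -1.4]
width: 0.602
```

```bash
cat > box.py <<'E'
from h import *
import sys, fit2
t=sys.argv[1]
s=bot.read_state(); print(s['time'],s['tool_pos'],s['q'].round(2))
for n in('scene','top'):
    c=grab(n,n[0]+t); A=cloud(c); z=A[...,2]
    for o in fit2.fence(n[0]+t):
        if max(o[2])>.055 and min(o[2])<.012: print('fence',o[0].round(4),o[1].round(1))
    for dz in(.073,.071):
        m=(abs(z-dz)<.0035)
        q=fit2.st(A,PSI,C); m&=(abs(q[...,0])<.1)&(q[...,1]<-.03)&(q[...,1]>-.3)
        lab=cv2.connectedComponentsWithStats(m.astype(np.uint8))
        for k in range(1,lab[0]):
            if lab[2][k,4]>300: print(n,dz,'box stand frame',cv2.minAreaRect(q[lab[1]==k].astype(np.float32)),lab[2][k,4])
    b=cv2.imread(f'pics/{n[0]+t}.png'); b=b[60:250,110:350] if n=='top' else b[120:330,120:345]
    cv2.imwrite(f'pics/{n[0]+t}z.png',cv2.resize(b,None,fx=2.5,fy=2.5,interpolation=2))
E
python3 box.py 9
```

```text
12.15 [0.51984588 0.02792106 0.19973592] [ 0.01 -0.01  1.97  0.    1.18  0.6 ]
fence [0.5215 0.029 ] 56.2
fence [0.4891 0.1857] -34.7
fence [0.6779 0.0606] -34.0
fence [0.646  0.2178] 56.4
scene 0.073 box stand frame ((0.02840173989534378, -0.09546729922294617), (0.13899636268615723, 0.06557311862707138), 10.943830490112305) 1257
scene 0.071 box stand frame ((0.028433598577976227, -0.09539192914962769), (0.1389477550983429, 0.06557689607143402), 10.794500350952148) 959
fence [0.6445 0.2161] 56.1
fence [0.4873 0.1846] -33.2
```

View pics/s9z.png

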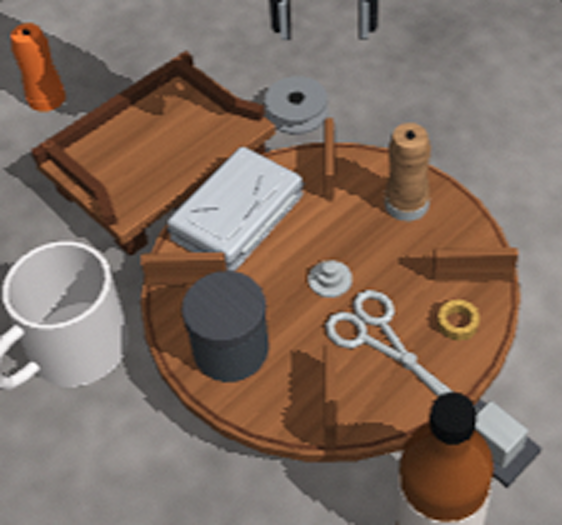

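View pics/t9z.png

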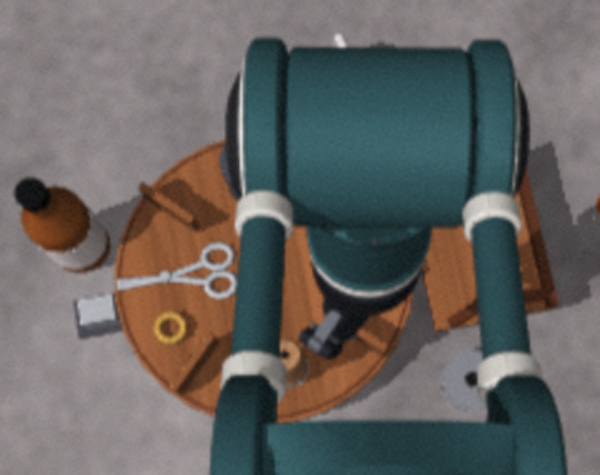

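Run:
```python
from h import *; import fit2
A=cloud(load('s9'));z=A[...,2];q=fit2.st(A,PSI,C)
m=(abs(z-.0735)<.003)&(abs(q[...,0])<.075)&(q[...,1]<-.045)&(q[...,1]>-.16)
m=cv2.morphologyEx(m.astype(np.uint8),cv2.MORPH_OPEN,np.ones((5,5)))
n,l,st,_=cv2.connectedComponentsWithStats(m); k=1+np.argmax(st[1:,4]); r=cv2.minAreaRect(q[l==k].astype(np.float32)); print(r,st[k]); print(cv2.boxPoints(r))
```

```text
((0.0097615085542202, -0.09882885217666626), (0.10007801651954651, 0.0638120174407959), 10.033469200134277) [ 189  180   47   41 1055]
[[-0.04507098 -0.07612878]
 [-0.03395344 -0.13896486]
 [ 0.064594   -0.12152892]
 [ 0.05347645 -0.05869284]]
```

The table is clicked home: the fences average 56.1° against 56.2° expected. In the stand frame the box sits at (+10, -99) mm, yawed about 10°. Next I'll bring the open fingers in behind it.

```bash
cat >> h.py <<'E'
def sw(x,y): 
    c,s=np.cos(PSI),np.sin(PSI); return C+np.array([c*x-s*y,s*x+c*y])
E
python3 - <<'E'
from h import *
a=sw(.006,-.022); rows([(*a,.2,11.2,50),(*a,.1,11.2,50),(*a,.053,11.2,50)])
E
```

```text
[103.6, 20.6, -3.6, np.float64(-45.1), 50]
[103.7, 20.8, 96.4, np.float64(-45.1), 50]
[103.8, 20.9, 143.4, np.float64(-45.1), 50]
```

Call:
move_arm(steps=[[40, 8, 0, -8, 50], [80, 16, 0, -16, 50], [104, 21, 0, -24, 50], [104, 21, 0, -32, 50], [104, 21, 0, -40, 50], [104, 21, 0, -45, 50], [104, 21, 0, -45, 50], [104, 21, 30, -45, 50], [104, 21, 70, -45, 50], [104, 21, 100, -45, 50], [104, 21, 120, -45, 50], [104, 21, 130, -45, 50], [104, 21, 136, -45, 50], [104, 21, 140, -45, 50], [104, 21, 143, -45, 50], [104, 21, 143, -45, 50]])

```text
time: 13.85
tool_pos: [0.5949, 0.1026, 0.0559]
tcp_rot: [1.995, 2.426, 0.001]
wrist_force: [-0.4, -0.2, -0.4]
width: 0.499
```

```bash
python3 - <<'E'
from h import *
rows([(*sw(.006,y),.053,11.2,50) for y in(-.022,-.03,-.1,-.15,-.18)])
E
python3 chk.py s10
```

```text
[0.2, -2.2, 2.9, np.float64(-0.1), 50]
[-7.8, -2.2, 2.9, np.float64(-0.1), 50]
[-77.8, -2.2, 2.9, np.float64(-0.1), 50]
[-127.8, -2.1, 2.9, np.float64(-0.1), 50]
[-157.8, -2.1, 2.9, np.float64(-0.1), 50]
13.85 [0.59488268 0.1025886  0.05592953] ang -58.50594051706337 0.02370298556772587 [-0.38044763 -0.22867482 -0.43060475]
F [-0.48073352 -0.59757476 -0.79287937] [-0.01327829  0.02642783  0.0101686 ]
[0.4899 0.1852] 146.0 -34.0
[0.6776 0.0607] -33.1 -34.2
[0.6458 0.2175] 56.2 56.4
```

View pics/s10z.png

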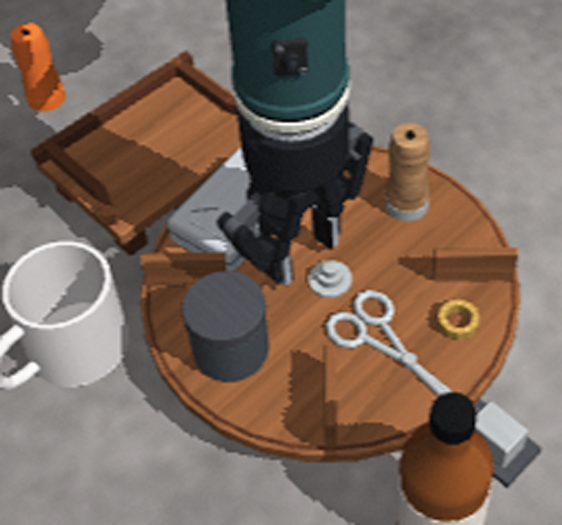

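Call:
move_arm(steps=[[-4, -2, 1, 0, 50], [-9, -2, 2, 0, 50], [-14, -2, 2, 0, 50], [-19, -2, 2, 0, 50], [-25, -2, 2, 0, 50], [-31, -2, 2, 0, 50], [-37, -2, 2, 0, 50], [-44, -2, 2, 0, 50], [-51, -2, 2, 0, 50], [-58, -2, 2, 0, 50], [-65, -2, 2, 0, 50], [-72, -2, 2, 0, 50], [-79, -2, 2, 0, 50], [-86, -2, 2, 0, 50], [-92, -2, 2, 0, 50], [-97, -2, 2, 0, 50], [-100, -2, 2, 0, 50], [-100, -2, 2, 0, 50]])

```text
time: 15.7
tool_pos: [0.6117, 0.0032, 0.0531]
tcp_rot: [1.995, 2.426, -0.001]
wrist_force: [-1.0, 0.6, -0.1]
width: 0.5
```

```bash
python3 box.py 11;  python3 - <<'E'
from h import *
print(bot.read_state()['wrist_force'])
rows([(*sw(.006,y),.053,11.2,50) for y in(-.12,-.15,-.18,-.194)])
E
```

```text
15.7 [0.61168116 0.00318256 0.05311007] [-0.04  0.31  1.9  -0.    0.93 -0.23]
fence [0.522  0.0298] 56.1
fence [0.4898 0.1853] -33.9
fence [0.6776 0.0607] -34.0
fence [0.6461 0.2179] 56.3
fence [0.6441 0.2155] 56.0
fence [0.4879 0.1843] -33.8
[-0.66549456  0.84313677 -0.49842355]
[2.7, 0.7, -0.0, np.float64(-0.1), 50]
[-27.3, 0.7, -0.0, np.float64(-0.1), 50]
[-57.3, 0.8, 0.0, np.float64(-0.1), 50]
[-71.3, 0.8, 0.0, np.float64(-0.1), 50]
```

View pics/s11z.png

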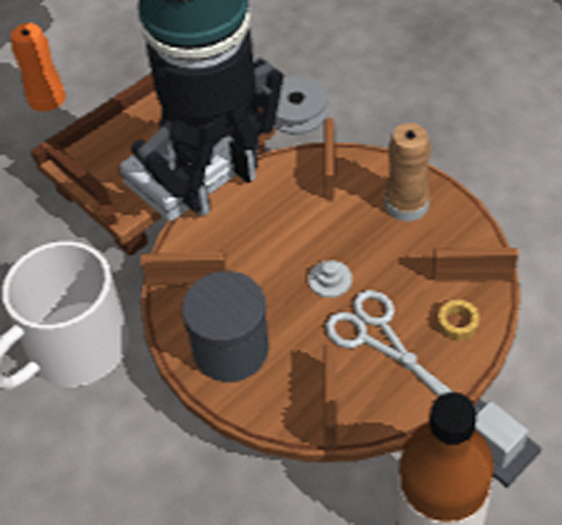

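The box is square against both fingers, halfway onto the tray, and the table is still clicked in. I'll continue more slowly towards the lip.

Call:
move_arm(steps=[[-3, 1, 0, 0, 50], [-8, 1, 0, 0, 50], [-14, 1, 0, 0, 50], [-20, 1, 0, 0, 50], [-26, 1, 0, 0, 50], [-32, 1, 0, 0, 50], [-38, 1, 0, 0, 50], [-44, 1, 0, 0, 50], [-50, 1, 0, 0, 50], [-55, 1, 0, 0, 50], [-59, 1, 0, 0, 50], [-62, 1, 0, 0, 50], [-64, 1, 0, 0, 50], [-64, 1, 0, 0, 50]])

```text
time: 17.2
tool_pos: [0.6252, -0.059, 0.0534]
tcp_rot: [1.995, 2.426, -0.0]
wrist_force: [-0.0, 0.5, -0.4]
width: 0.499
```

```bash
python3 box.py 12;  python3 - <<'E'
from h import *
print(bot.read_state()['wrist_force'])
rows([(*sw(.006,y),.053,11.2,50) for y in(-.187,-.194)])
E
```

```text
17.2 [ 0.62519619 -0.05900116  0.05341489] [-0.13  0.34  1.86 -0.    0.94 -0.33]
fence [0.5221 0.0299] 56.2
fence [0.4896 0.1856] -34.6
fence [0.6776 0.0606] -33.9
fence [0.6458 0.2174] 56.2
fence [0.6757 0.0591] -33.0
fence [0.6438 0.2147] 56.2
fence [0.5194 0.0278] 56.2
fence [0.4874 0.1845] -33.7
[-0.37758152 -0.01153508 -0.4048155 ]
[-0.5, -0.8, 0.6, np.float64(-0.1), 50]
[-7.5, -0.8, 0.6, np.float64(-0.1), 50]
```

View pics/s12z.png

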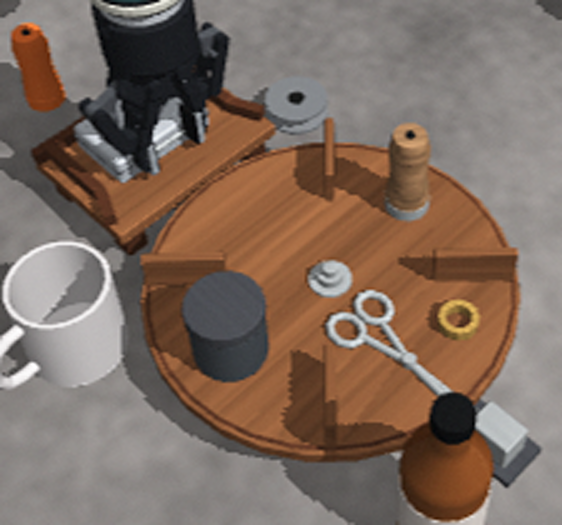

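View pics/t12z.png

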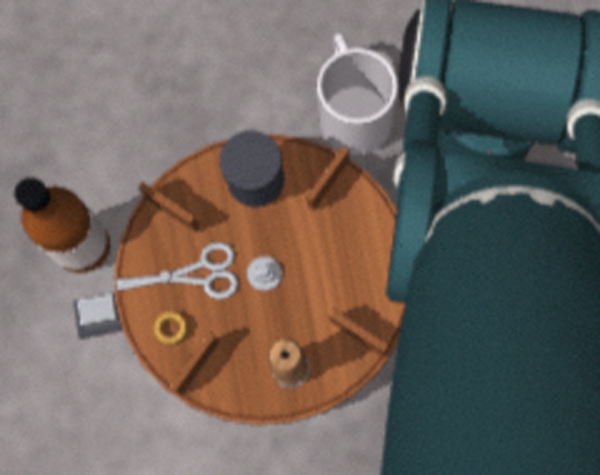

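Nothing has touched the lip yet (no force). I'll creep forward 1 mm at a time.

Call:
move_arm(steps=[[-1, 0, 0, 0, 50], [-2, 0, 0, 0, 50], [-3, 0, 0, 0, 50], [-4, 0, 0, 0, 50], [-5, 0, 0, 0, 50], [-5, 0, 0, 0, 50], [-5, 0, 0, 0, 50]])

```text
time: 18.0
tool_pos: [0.6261, -0.0635, 0.0535]
tcp_rot: [1.995, 2.426, 0.0]
wrist_force: [-0.0, 2.9, 3.2]
width: 0.501
```

Call:
move_arm(steps=[[-1, 0, 0, 0, 50], [-2, 0, 0, 0, 50], [-2, 0, 0, 0, 50], [-2, 0, 0, 0, 50]])

```text
time: 18.4
tool_pos: [0.6265, -0.0655, 0.0534]
tcp_rot: [1.995, 2.426, 0.0]
wrist_force: [-0.2, 2.9, 2.2]
width: 0.501
```

Call:
move_arm(steps=[[-1, 0, 0, 0, 50], [-2, 0, 0, 0, 50], [-2, 0, 0, 0, 50], [-2, 0, 0, 0, 50]])

```text
time: 18.8
tool_pos: [0.6264, -0.0656, 0.0534]
tcp_rot: [-1.994, -2.425, -0.002]
wrist_force: [-1.6, 9.3, 4.8]
width: 0.501
```

Call:
move_arm(steps=[[-1, 0, 0, 0, 50], [-2, 0, 0, 0, 50], [-2, 0, 0, 0, 50]])

```text
time: 19.1
tool_pos: [0.6263, -0.0658, 0.0534]
tcp_rot: [-1.992, -2.423, -0.004]
wrist_force: [-3.6, 15.1, 7.5]
width: 0.497
```

Run:
```python
from h import *
s=bot.read_state();print(s['tool_pos'],s['wrist_force'])
rows([(*sw(.006,y),.053,11.2,50) for y in(-.194,)])
```

```text
[ 0.62629688 -0.06579743  0.0533937 ] [-3.56340853 15.12340299  7.45263625]
[-0.5, -0.4, 0.4, np.float64(-0.1), 50]
```

The box stopped at the predicted position with 15 N on the wrist, so it's against the far lip. I'll back off and rise.

Call:
move_arm(steps=[[4, 0, 0, 0, 50], [10, 0, 0, 0, 50], [20, 0, 0, 0, 50], [25, 0, -20, 0, 50], [25, 0, -60, 0, 50], [25, 0, -100, 0, 50], [25, 0, -150, 0, 50], [25, 0, -180, 0, 50], [60, 0, -180, 0, 50], [100, 0, -180, 0, 50], [140, 0, -180, 0, 50], [190, 0, -180, 0, 50], [240, 0, -180, 0, 50], [290, 0, -180, 0, 50], [340, 0, -180, 0, 50], [390, 0, -180, 0, 50], [440, 0, -180, 0, 50], [490, 0, -180, 0, 50], [500, 0, -180, 0, 50], [500, 0, -180, 0, 50]])

```text
time: 21.1
tool_pos: [0.5296, 0.4228, 0.2325]
tcp_rot: [1.991, 2.429, -0.002]
wrist_force: [0.3, -0.5, -0.3]
width: 0.496
```

```bash
python3 box.py 13; python3 fit2.py >/dev/null
python3 - <<'E'
from h import *
for t in('t13','s13'):
    A=cloud(load(t));z=A[...,2]
    for n,c,lo,hi,rad in(('bottle',(.6215,.316),.16,.18,.04),('mug',(.748,.044),.08,.09,.08),('spool',(.482,-.088),.014,.025,.05)):
        k=(z>lo)&(z<hi)&(np.hypot(A[...,0]-c[0],A[...,1]-c[1])<rad)
        if k.sum()>3: print(t,n,cv2.minEnclosingCircle(A[k][:,:2].astype(np.float32)))
E
```

```text
21.1 [0.52956958 0.42282553 0.2324793 ] [ 0.64  0.27  1.6  -0.    1.28  0.44]
fence [0.5219 0.0297] 56.4
fence [0.4902 0.1853] -34.1
fence [0.678  0.0604] -34.2
fence [0.6457 0.2172] 56.3
scene 0.073 box stand frame ((0.003873288631439209, -0.23634491860866547), (0.0984252318739891, 0.06561437994241714), 1.0443401336669922) 905
scene 0.071 box stand frame ((0.004844583570957184, -0.23723070323467255), (0.10002349317073822, 0.06625901907682419), 0.14213189482688904) 957
fence [0.6744 0.0599] -33.9
fence [0.6433 0.2141] 56.4
fence [0.5191 0.0273] 56.5
fence [0.4879 0.1842] -33.8
top 0.073 box stand frame ((0.001990489661693573, -0.23747384548187256), (0.09723221510648727, 0.06432410329580307), 0.417351096868515) 772
top 0.071 box stand frame ((0.002843383699655533, -0.23751847445964813), (0.09896831959486008, 0.065434031188488), 0.4868035912513733) 954
t13 bottle ((0.6218439936637878, 0.3158746063709259), 0.014328863471746445)
t13 mug ((0.7386534214019775, 0.03862050175666809), 0.06826924532651901)
t13 spool ((0.4816957116127014, -0.08808830380439758), 0.030044661834836006)
s13 bottle ((0.6222407221794128, 0.318008154630661), 0.014189472422003746)
s13 mug ((0.7380892038345337, 0.04248609021306038), 0.07064148783683777)
s13 spool ((0.48229262232780457, -0.08792471140623093), 0.03173612430691719)
```

View pics/s13z.png

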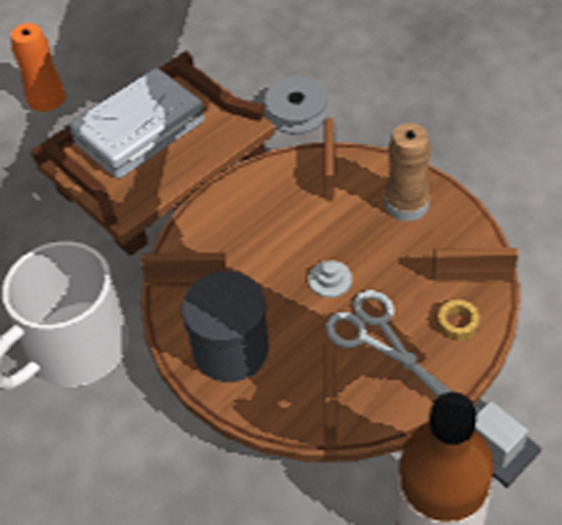

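View pics/t13z.png

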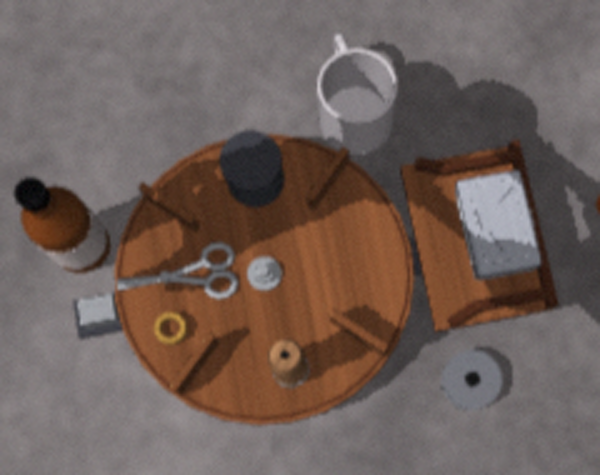

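```bash
python3 -c "
from workcell import bot
print(bot.finish_job())"
```

```text
the job is handed in; nothing more can be done
None
```

I turned the table about 102° clockwise, with a fence held loosely between the fingers, until it clicked in with the box bay facing the tray. Then I pushed the fly box straight out with both open fingertips, without lifting it, until it stopped against the far lip at about 15 N. I backed the arm clear and handed the job in at about 21 s of the 72 s allowed.

**Last checks, all measured from the camera images:**
- **Table:** the fences are within about 0.5° of the angle calculated for home, roughly 1 mm at the rim against the 8 mm limit.
- **Box:** its middle is within about 1 mm of home towards the lip and 2–5 mm to the side. It is square within about 1° and its top is at the height expected for lying flat in the tray.
- **On the table:** the jar and cork grip are upright, and the forceps and brass nut are still on it.
- **Around the table:** the bottle and spool measured within about 1 mm of where they started.

**What disagreed:**
- **Mug:** its fitted centre moved by about 10 mm between measurements, and the fitted circle also came out much larger than the mug, so that fit is unreliable. It probably picked up other points. The mug looks to be in the same place in the pictures.
- **Turning force:** I saw about 5–9 N on the wrist early in the turn, more than the quoted table torque would need. It died away, and nothing was disturbed.

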